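# Load a column into the column heater

## Robot

A 7-joint arm with a two-finger parallel gripper is mounted at the origin on a cart in front of the work surface, level with it; the furniture and walls round the work are solid. World frame = base frame: x ahead of the robot, y to its left, z up, the work surface at z = 0. Lengths are in m, angles in degrees, forces in N, time in s.
With the tool pointing down it reaches from about 0.425 to 0.875 m from the base axis. Payload 4.7 kg.
Tool frame: the origin (TCP) lies at the centre of the arm's flange, where the gripper is bolted on; the fingertips stand 173 mm ahead of it and the grasp point (between the pads) lies 155 mm ahead of it; z points along the fingers, y is the line along which they close (so a half turn about z gives the same grasp; the last joint's range is limited). The gripper opens to 85 mm and grips with 20 to 120 N. Pads are 22 mm wide; open, the fingers measure 114 mm over their backs; the gripper's body (76 mm by 85 mm) begins 54 mm behind the grasp point. The pads swing forward as they close: fully open they stand 13 mm farther back than shut.
Start: joints at [-65.082, 18.392, -4.016, 83.108, 1.295, 78.541, -3.26], TCP at [0.266, 0.593, 0.405] pointing down, gripper open.
Joint ranges: [-163.93, 163.93], [-17.29, 119.83], [-79.2, 71.16], [3.27, 140.29], [-89.18, 269.18], [5.43, 117.66], [-154.24, 154.24]. Speed limits (degrees/s): [147.25, 147.25, 180, 180, 180, 180, 180].

## Interface

Orientations are given as [roll, pitch, yaw] about the fixed x, y, z axes, in that order (R = Rz(yaw) Ry(pitch) Rx(roll)).
In Python, from plant import status, optics, ticket gives the robot as it stands.
- The arm moves only by the tool play_rows, never from a script. Its argument "plan" is a list of rows, each a list of 5 numbers: the shift along the tool's x, y, z in mm, then the turn about the tool's z in degrees, then the closure, from 0 (fully open) to 1 (shut). In form: [[dx, dy, dz, roll, claw], ...]. A call has 1 to 10 rows; each row is the pose to reach, as a shift and turn from the pose commanded when the call began, along the tool's axes at that moment; what a row does not reach only later rows make up. A row lasts 1/12 s, in which the tool goes at most 41.7 mm and 7.16 degrees, less where a joint would pass 70% of its speed; a pose out of reach is approached as far as the arm can. A call with a gripper value outside its range is refused whole. The fingers move at their own pace and stop on an object; the grip force is fixed at half the most. Time passes only in rows, so rows that repeat a pose let the fingers close. It gives the time, the measured TCP pose, the force, the opening and the grip force at its end, in the units of the state.
- status.read_state(): the state, without advancing time (a new reading comes with each control period).
- optics.snapshot(name): name is "scene" or "top" or "wrist"; returns the picture (400x640x3 uint8, blue, green, red); there is no depth.
- optics.camera_params(name): a dict with "K" (3x3 intrinsics, pixels), "dist_coeffs" ([k1, k2, p1, p2, k3] as OpenCV has them; the pictures are not rectified), "R" (3x3) and "t" (3): a world point X has camera coordinates R X + t; the wrist camera has in their place "mount" (4x4, takes a point from camera to tool coordinates, whose origin is the TCP and whose axes are the flange's). Camera axes: x right, y down, z forward; pixel columns grow to the right and rows downward; lengths in m; the calibration is good to about 2 mm. A picture is of the moment at which its call begins: read the wrist's pose just before it. camera_params takes no time and is no camera call.
- ticket.job_done(): hands the job in; it is judged then, once.
The state is a dict: "time_s": time; "q": joint angles; "joint_vel": joint speeds; "effort": joint torques, N m; "ee_pos": TCP position; "ee_rot": TCP orientation; "contact_force": force on the tool from outside, world axes, zero at the start; "torque": the same for the moment, N m; "gripper_width": finger opening in m; "finger_force": force on a finger pad.
Only numpy, scipy, OpenCV 4.12 (cv2) and the standard library are available. Lean on these libraries where they do the work, as an engineer would, in place of code of your own. Each camera call takes 0.05 s, during which the arm holds its last target. There are 200 camera calls.

## Task

Pluck the longest of the three steel columns out of the pocket tray and lower it, without dropping it, into the empty channel of the column heater, beside the column that already lies there, so that it lies flat at the bottom of the channel. Let go of it, then close the heater's lid fully without slamming it. Leave the two other columns in their pockets, the column in the heater in its channel, and the small glass vial standing where it is.

Things in the scene. Friction and masses are not known exactly. Their poses are not given: they have to be found in the camera images.
- tray: fixed grey plastic tray, 160 (x) x 162 (y) x 24 mm high, origin at the centre of its underside. Three equal open pockets along its y, centres at x = -48, 0, +48 mm, each 27 mm wide, 139 mm long, floor 12 mm and rim 24 mm above the bench, one column in each. A finger trough (y -23 to +23 mm) crosses all pockets, its floor 4 mm above the bench
- column_long: the longest column in the tray, in any of the pockets: steel HPLC column along its own y, 130 mm over all, about 0.12 kg. Its middle 75 mm is a 14 mm round tube (grip here); hexagonal end nuts, 19 mm across flats, 22 across corners. Origin on its axis at mid-length, 21.5 mm above the bench in the tray. Neighbours' axes are 48 mm away: open the fingers only 30 to 40 mm
- column_mid: the middle column of the tray, the same but 105 mm long; stays in its pocket. Origin on its axis at mid-length, y along it
- column_short: the shortest column of the tray, the same but 85 mm long; stays in its pocket. Origin on its axis at mid-length, y along it
- column_used: a column of 130 mm, like the longest one, that already lies in one of the two channels of the heater (nearer or farther, it varies); stays there. Origin on its axis at mid-length, y along it
- heater: fixed white open housing, 116 (x) x 176 (y) x 48 mm high, origin at the centre of its underside. Two aluminium channels along its y at x = -24 and +24 mm, 27 mm wide, 136 mm long, end walls, floor 24 mm and rim about 42 mm above the bench. A finger gap (y -23 to +23 mm) crosses housing and channels, its floor 14 mm above the bench. Lid hinged at the -y end
- channel_free_seat (a point): the point where the axis and mid-length of a column lie when it is seated in the empty channel, 33.5 mm above the bench; its y axis runs along the channel. The other channel's column lies 48 mm beside it
- lid (a joint): the heater's lid, in rad: 0 closed, 1.6 to 1.75 at the start (nearly upright, leaning a little outward), stop at 1.9. White plate 114 mm wide, 172 mm long, 11 mm thick, black tab at its free end. Hinge friction (0.25 N m) holds it wherever it is left; pushing it takes 1 to 3 N near the free end. Closed, its underside is 52 mm above the bench
- lid_hinge (a point): middle of the lid's hinge axis, 51 mm above the bench, at the -y end of the heater; its own x is the hinge axis and its own y points along the lid to the free end. The lid's inner face lies 1 mm and its outer face 12 mm from this axis along the point's z (up when closed)
- lid_edge (a point): on the lid's outer face at the middle of its free edge, 178.5 mm from the hinge axis, about 230 mm above the bench when open and 63 mm when closed. The outer face looks up when closed and away from the heater (towards -y) when open
- vial_clear: small glass vial with a white cap, 27 mm in diameter, 52 mm high, standing upright on the bench; a bystander. Behind and left of it are the autosampler and a platform with two bottles that stand 0.37 m tall: swing the arm past them close to the base. Origin at the centre of its underside

How it is judged (in metres and radians):
On the way, in this order (a step that is already met when the one before it is completed fails the run):
1. the longest column is lifted out of its pocket, clear of the tray (z of column_long in the frame of tray above 0.05 m and value of joint lid above 1 rad), for 0.1 s.
2. it lies seated in the heater's empty channel, let go, the lid still open (x of column_long in the frame of channel_free_seat between -0.005 and 0.005 m and y of column_long in the frame of channel_free_seat between -0.006 and 0.006 m and z of column_long in the frame of channel_free_seat between -0.003 and 0.003 m and angle between the y axis of column_long and the y axis of channel_free_seat, either way round below 0.06 rad and contact force between the fingers and column_long below 0.05 N and value of joint lid above 0.6 rad and linear speed of column_long below 0.02 m/s), for 0.2 s.
At the end, for the whole second after the job is handed in: The longest column lies seated in the channel that was empty (5 mm across, 6 mm along, 3 mm in height, 0.06 rad), released, at rest; lid within 0.04 rad of closed; the column already there moved under 6 mm, the two others in the tray under 20 mm; vial upright within 0.1 rad (x of column_long in the frame of channel_free_seat between -0.005 and 0.005 m and y of column_long in the frame of channel_free_seat between -0.006 and 0.006 m and z of column_long in the frame of channel_free_seat between -0.003 and 0.003 m and angle between the y axis of column_long and the y axis of channel_free_seat, either way round below 0.06 rad and contact force between the fingers and column_long below 0.05 N and value of joint lid below 0.04 rad and linear speed of column_long below 0.02 m/s and distance of column_used from where it was at the start of the episode below 0.006 m and distance of each of column_mid, column_short from where it was at the start of the episode below 0.02 m and angle between vial_clear's own z axis and vertical below 0.1 rad); the robot touches nothing.
It fails at once if a column that should stay is lifted or moved by more than 25 mm (distance of any of column_mid, column_short, column_used from where it was at the start of the episode above 0.025 m).
It fails at once if the longest column is dropped or thrown (faster than 0.6 m/s while the fingers do not hold it) (contact force between the fingers and column_long below 0.05 N and linear speed of column_long above 0.6 m/s).
It fails at once if the lid is slammed (faster than 2 rad/s in its last 0.15 rad) (value of joint lid below 0.15 rad and velocity of joint lid below -2 rad/s).
It fails at once if the glass vial is moved by more than 30 mm (distance of vial_clear from where it was at the start of the episode above 0.03 m).
It also fails if it takes over 58 s, if anything falls off the work surface, if the arm or the gripper's body presses on something with over 40 N, if the wrist force passes 120 N, or if a joint passes its speed limit or range.

## Working session

There is one attempt and no reset: what is moved stays moved. The work goes in short steps, Python scripts to look and compute and a tool call to move; the robot and the scene stay as the last step left them, time stands still between calls to the robot, and variables do not carry over. Pictures are saved under pics/ and viewed, at most 10 in all, crops included, and the job is handed in when it is done.

Besides the shell and the picture viewer there is one more tool, called after "Request:" by a JSON object that holds its "method" and its "body". play_rows: Moves the arm, as the interface text tells. Its arguments: {"type":"object","properties":{"plan":{"type":"array","items":{"type":"array","items":{"type":"number"}}}},"required":["plan"]}

```bash
ls; mkdir -p pics
python3 - <<'E'
from plant import status, optics
import cv2
s=status.read_state(); print({k:s[k] for k in('time_s','ee_pos','ee_rot','gripper_width')})
for n in('scene','top'):
    cv2.imwrite(f'pics/{n}0.png',optics.snapshot(n)); p=optics.camera_params(n); print(n,p)
print(optics.camera_params('wrist'))
E
```

```text
pics
{'time_s': 0.0, 'ee_pos': array([0.26545465, 0.59309989, 0.40360583]), 'ee_rot': array([-1.79888741e+02,  5.25766785e-03,  1.55892390e+02]), 'gripper_width': 0.08530554186000511}
scene {'K': array([[479.81059384,   0.        , 306.43167172],
       [  0.        , 479.81059384, 199.74072289],
       [  0.        ,   0.        ,   1.        ]]), 'dist_coeffs': array([-0.13183468,  0.        ,  0.        ,  0.        ,  0.        ]), 'R': array([[ 0.55392999, -0.83239116, -0.01692721],
       [-0.42276097, -0.26370252, -0.86702603],
       [ 0.71724106,  0.48742788, -0.49797523]]), 't': array([-0.27572787,  0.2534627 ,  0.76302916])}
top {'K': array([[443.62587533,   0.        , 325.03502816],
       [  0.        , 443.62587533, 199.32892476],
       [  0.        ,   0.        ,   1.        ]]), 'dist_coeffs': array([-0.10934421,  0.        ,  0.        ,  0.        ,  0.        ]), 'R': array([[ 0.00215059, -0.99999167, -0.0034704 ],
       [-0.99401565, -0.00175869, -0.10922359],
       [ 0.10921657,  0.00368452, -0.99401115]]), 't': array([-0.03804364,  0.47532877,  1.19709764])}
{'K': array([[322.625349  ,   0.        , 318.19552709],
       [  0.        , 322.625349  , 203.1019134 ],
       [  0.        ,   0.        ,   1.        ]]), 'dist_coeffs': array([-0.03977942,  0.        ,  0.        ,  0.        ,  0.        ]), 'mount': array([[ 1.43733533e-03, -9.60932892e-01, -2.76777730e-01,
         6.98296215e-02],
       [ 9.99998491e-01,  1.65116359e-03, -5.39509600e-04,
        -8.42047935e-04],
       [ 9.75437829e-04, -2.76776537e-01,  9.60933815e-01,
         3.00755785e-02],
       [ 0.00000000e+00,  0.00000000e+00,  0.00000000e+00,
         1.00000000e+00]])}
```

View pics/scene0.png

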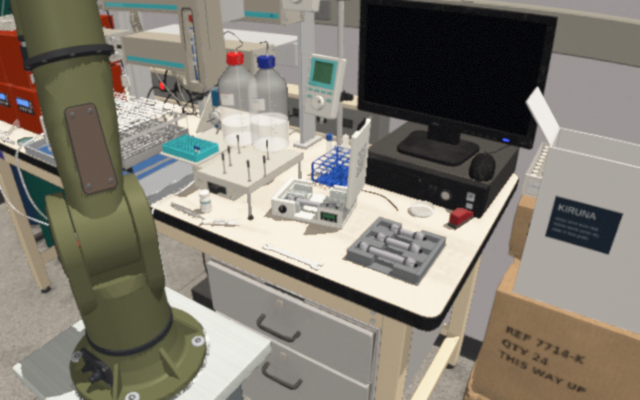

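View pics/top0.png

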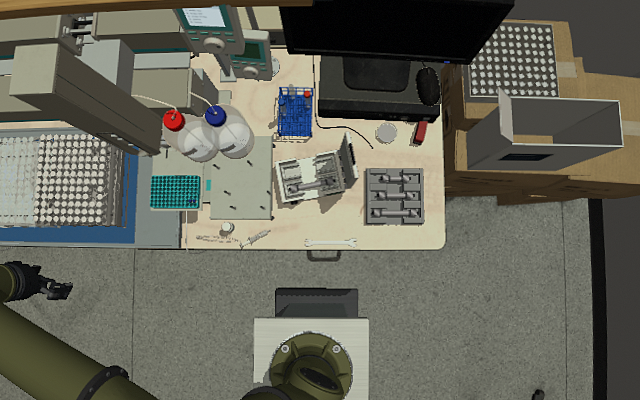

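The top view shows the tray at about (395,195), the heater at about (312,178) with its lid upright at (347,157), and the vial at (227,228). The bottles are at (200,135). I'll enlarge the tray and heater.

Run:
```python
import cv2
im=cv2.imread('pics/top0.png')[130:232,266:430]
cv2.imwrite('pics/top0z.png',cv2.resize(im,None,fx=4.8,fy=4.8,interpolation=cv2.INTER_CUBIC))
```

```text
(no output)
```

View pics/top0z.png

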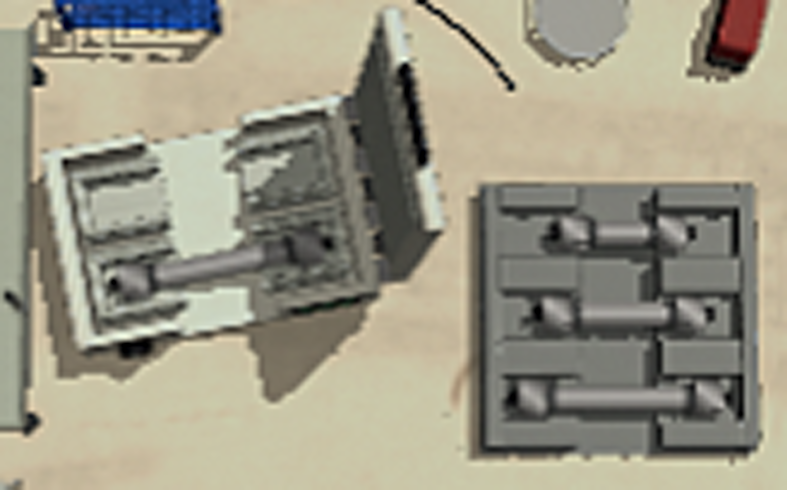

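In the zoomed crop, the longest column is in the near pocket, from (505,398) to (740,400). The used column is in the heater's near channel, so the far channel is free. The lid's top edge runs from (390,8) to (440,230). Next I get rough world coordinates.

```bash
cat > h.py <<'E'
import numpy as np, cv2
from scipy.spatial.transform import Rotation as Ro
from plant import status, optics
def cam(name,s=None):
    p=optics.camera_params(name)
    if name=='wrist':
        T=np.eye(4); T[:3,:3]=Ro.from_euler('xyz',s['ee_rot'],degrees=True).as_matrix(); T[:3,3]=s['ee_pos']
        M=T@p['mount']; return p['K'],p['dist_coeffs'],M[:3,:3],M[:3,3]
    return p['K'],p['dist_coeffs'],p['R'].T,-p['R'].T@p['t']
def ray(c,px,z):
    K,D,R,o=c
    n=cv2.undistortPoints(np.float64(px).reshape(-1,1,2),K,D).reshape(-1,2)
    d=np.c_[n,np.ones(len(n))]@R.T
    return o+d*((z-o[2])/d[:,2])[:,None]
def proj(c,X):
    K,D,R,o=c
    return cv2.projectPoints((np.float64(X).reshape(-1,3)-o)@R,np.zeros(3),np.zeros(3),K,D)[0].reshape(-1,2)
E
python3 - <<'E'
from h import *
np.set_printoptions(precision=4,suppress=True)
c=cam('top'); f=lambda u:(np.array(u)+.5)/4.8-.5+[266,130]
print('col',ray(c,f([[505,398],[740,400],[620,400]]),.0215))
print('tray',ray(c,f([[482,185],[755,185],[755,455],[482,455]]),.024))
print('heater',ray(c,f([[45,155],[345,97],[380,292],[85,350]]),.048))
print('lidtop',ray(c,f([[390,8],[440,230]]),.23))
print('bottles',ray(c,[[173,120],[216,117],[230,130]],.37),'vial',ray(c,[[227,228]],.05), 'plat',ray(c,[[210,220],[272,220]],.03))
E
```

```text
col [[ 0.4395 -0.1635  0.0215]
 [ 0.4384 -0.2996  0.0215]
 [ 0.4384 -0.2299  0.0215]]
tray [[ 0.5632 -0.1511  0.024 ]
 [ 0.5639 -0.3107  0.024 ]
 [ 0.4065 -0.3072  0.024 ]
 [ 0.4065 -0.1498  0.024 ]]
heater [[ 0.5759  0.1002  0.048 ]
 [ 0.6098 -0.0711  0.048 ]
 [ 0.4973 -0.0907  0.048 ]
 [ 0.4641  0.0758  0.048 ]]
lidtop [[ 0.6133 -0.0886  0.23  ]
 [ 0.5038 -0.1122  0.23  ]]
bottles [[0.601  0.2743 0.37  ]
 [0.6063 0.1846 0.37  ]
 [0.5788 0.1547 0.37  ]] vial [[0.3944 0.2274 0.05  ]] plat [[0.4171 0.28   0.03  ]
 [0.4177 0.1081 0.03  ]]
```

The column's centre is near (0.438,-0.230) and the heater is at about (0.537,0.003) with yaw of about 11°. The free seat is therefore near (0.56,0.008). I'll swing in close to the base.

Request:
{"method": "play_rows", "body": {"plan": [[-23,-27,0,5,0.5],[-45,-55,0,10,0.5],[-68,-82,0,15,0.5],[-91,-110,0,20,0.5],[-113,-137,0,25,0.5],[-136,-165,0,30,0.5],[-159,-192,0,35,0.5],[-181,-219,0,40,0.5],[-204,-247,0,45,0.5],[-227,-274,0,50,0.5]]}}

```text
time_s: 0.93
ee_pos: [0.3608, 0.2485, 0.4044]
ee_rot: [-180.0, 0.0, 105.7]
contact_force: [1.3, -0.2, -0.1]
gripper_width: 0.0427
finger_force: 0.0
```

```bash
cat > st.py <<'E'
from h import *
np.set_printoptions(precision=4,suppress=True)
s=status.read_state(); print(s['time_s'],s['ee_pos'],s['ee_rot'],s['gripper_width'],s['finger_force'],s['contact_force'],s['q'])
import sys
if len(sys.argv)>4:
    g=np.array(list(map(float,sys.argv[1:4])))-s['ee_pos']; R=Ro.from_euler('xyz',s['ee_rot'],degrees=True)
    print('shift mm',1e3*R.inv().apply(g),'turn',-(float(sys.argv[4])-s['ee_rot'][2]))
E
python3 st.py 0.44 -0.19 0.40 90
```

```text
0.9333 [0.3608 0.2485 0.4044] [-179.9758    0.0002  105.6538] 0.04271748559580171 0.0 [ 1.2868 -0.2359 -0.1312] [-49.4401  -8.0619  10.4059 111.632    1.4841  76.3256 -23.8324]
shift mm [-443.6366  -42.0137    4.4082] turn 15.653789852024019
```

Request:
{"method": "play_rows", "body": {"plan": [[-39,5,0,2,0.5],[-78,10,0,4,0.5],[-117,15,0,6,0.5],[-156,20,0,8,0.5],[-195,24,0,10,0.5],[-235,28,0,12,0.5],[-270,16,0,13,0.5],[-306,3,0,14,0.5],[-341,-10,0,15,0.5],[-376,-22,0,15.7,0.5]]}}

```text
time_s: 1.77
ee_pos: [0.4418, -0.1191, 0.4045]
ee_rot: [-180.0, -0.0, 90.1]
contact_force: [0.9, 0.2, -0.2]
gripper_width: 0.0428
finger_force: 0.0
```

```bash
python3 st.py 0.438 -0.23 0.28 90
```

```text
1.7667 [ 0.4418 -0.1191  0.4045] [-179.988    -0.0278   90.1324] 0.042804560965188476 0.0 [ 0.9457  0.156  -0.2167] [-29.279   -8.334   37.9131 110.2207   5.2301  76.4425   7.2414]
shift mm [-110.9115   -4.0471  124.4198] turn 0.1324335116608637
```

Request:
{"method": "play_rows", "body": {"plan": [[-30,-1,20,0,0.55],[-60,-2,40,0,0.55],[-90,-3,60,0,0.55],[-105,-4,75,0,0.55],[-105,-4,75,0,0.55],[-105,-4,75,0,0.55]]}}

```text
time_s: 2.27
ee_pos: [0.4383, -0.2225, 0.3289]
ee_rot: [-179.9, -0.0, 90.1]
contact_force: [1.0, 0.3, 1.0]
gripper_width: 0.0384
finger_force: 0.0
```

Run:
```python
from h import *
import pickle
s=status.read_state(); im=optics.snapshot('wrist'); cv2.imwrite('pics/w1.png',im); pickle.dump(s,open('w1.pkl','wb')); print(s['ee_pos'],s['ee_rot'],s['gripper_width'])
```

```text
[ 0.43833872 -0.22249928  0.32888448] [-1.79855291e+02 -1.39666740e-02  9.00551458e+01] 0.03840396188985217
```

View pics/w1.png

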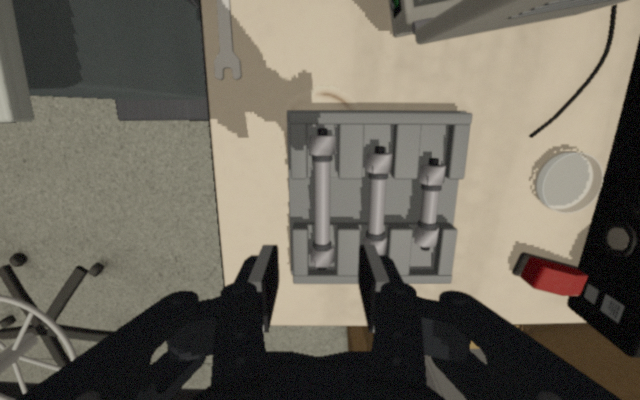

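The wrist view shows the longest column along about (322,130) to (321,267), with the tray spanning (290,112) to (470,282). I'll segment the column to get its axis.

Run:
```python
from h import *
import pickle
np.set_printoptions(precision=4,suppress=True)
s=pickle.load(open('w1.pkl','rb')); c=cam('wrist',s); im=cv2.imread('pics/w1.png'); g=cv2.cvtColor(im,cv2.COLOR_BGR2GRAY)
for v in (145,175,190,205,215,250): print(v,g[v,300:345])
print('col x=322',g[118:290,322])
print(ray(c,[[322,130],[321,268],[322,190]],.0215))
print('tray',ray(c,[[289,112],[471,113],[453,283],[292,282]],.024))
```

```text
145 [ 76  77  79  88 101  99  90  74  78  82  81  89  96 102 115 120 133 137
 143 150 152 158 161 161 161 159 155 152 148 143 138 130 121 110 104  91
  74  70  69  89 114 126 131 130 130]
175 [132 132 132 133 132 127 112 109 124 127 113  88  76  74  82 101 113 128
 136 143 151 159 164 171 167 157 149 143 131 121 122 131 136 135 136 134
 132 117  98 108 124 131 132 133 134]
190 [126 129 127 125 129 129 123 121 107  84  75  76  79  75  79  97 116 125
 137 143 148 157 167 170 165 157 148 142 132 122 118 127 129 130 128 127
 129 129 127 130 128 128 131 129 130]
205 [125 129 127 128 128 127 127 127 124 112  87  75  77  73  79  93 113 127
 135 139 149 159 168 170 167 155 149 138 131 123 120 129 129 129 129 126
 127 130 131 130 130 129 127 129 130]
215 [123 124 124 128 128 123 128 125 108  86  76  76  73  76  79  95 111 124
 134 140 150 158 167 171 166 155 147 139 131 118 121 123 128 126 125 124
 124 125 125 124 124 125 125 125 128]
250 [129 127 131 132 130 130 122 103  78  67  67  69  73  79  76  71  71  72
  74  75  73  81  81  81  81  81  83  92 104 118 130 129 122 111  87  73
  71  87 1
[... 232 characters left out ...]
 164 165 166 165 167 165
 165 166 166 164 166 167 166 166 165 167 163 167 166 167 167 166 166 167
 167 166 166 168 168 168 168 166 167 168 168 168 165 168 165 168 167 168
 166 168 166 168 168 169 167 167 167 167 168 167 168 168 167 168 168 169
 165 168 167 170 167 169 167 166 168 168 166 166 170 167 169 169 167 164
 139  94  74  75  80  74  81 102 122 134 142 149 154 158 159 160 160 156
 155 151 146 141 125  90  55  44  48  51  51  55  65  87 114 126 128 126
 126 126 127 138 168 179 182 182 184 181]
[[ 0.4406 -0.1692  0.0215]
 [ 0.4404 -0.2976  0.0215]
 [ 0.4409 -0.2212  0.0215]]
tray [[ 0.4134 -0.1546  0.024 ]
 [ 0.564  -0.1544  0.024 ]
 [ 0.5677 -0.3122  0.024 ]
 [ 0.4127 -0.3113  0.024 ]]
```

```bash
python3 - <<'E'
from h import *
import pickle
s=pickle.load(open('w1.pkl','rb')); c=cam('wrist',s)
for a,b,z in ((135,261,.025),(159,247.5,.028),(127.5,267.5,.0215)):
    r=ray(c,[[322.3,a],[321.8,b]],z); print(r,r.mean(0))
E
python3 st.py 0.441 -0.232 0.1765 90
```

```text
[[ 0.44089294 -0.17311793  0.025     ]
 [ 0.44110976 -0.28849686  0.025     ]] [ 0.44100135 -0.23080739  0.025     ]
[[ 0.44098084 -0.19276112  0.028     ]
 [ 0.44100462 -0.27347965  0.028     ]] [ 0.44099273 -0.23312038  0.028     ]
[[ 0.44088845 -0.1671732   0.0215    ]
 [ 0.44118199 -0.29703693  0.0215    ]] [ 0.44103522 -0.23210506  0.0215    ]
2.3167 [ 0.439  -0.2216  0.3297] [-179.9602   -0.0285   90.1842] 0.03830856952557222 0.0 [-0.1248 -0.461   0.8219] [-23.451    1.4848  48.3677 112.1008  -1.2156  66.9655  25.568 ]
shift mm [-10.4406   2.0287 153.1482] turn 0.1841612940883124
```

Request:
{"method": "play_rows", "body": {"plan": [[-4,1,30,0.2,0.55],[-8,2,60,0.2,0.55],[-10,2,90,0.2,0.55],[-10,2,110,0.2,0.55],[-10,2,125,0.2,0.55],[-10,2,135,0.2,0.55],[-10,2,143,0.2,0.55],[-10,2,148,0.2,0.55],[-10,2,148,0.2,0.55],[-10,2,148,0.2,0.55]]}}

```text
time_s: 3.15
ee_pos: [0.4415, -0.2321, 0.1824]
ee_rot: [179.9, -0.0, 90.0]
contact_force: [-0.4, 0.8, -0.2]
gripper_width: 0.0387
finger_force: 0.0
```

```bash
python3 st.py 0.441 -0.232 0.181 90
python3 - <<'E'
from h import *
cv2.imwrite('pics/w2.png',optics.snapshot('wrist'))
E
```

```text
3.15 [ 0.4415 -0.2321  0.1824] [179.9255  -0.0025  90.019 ] 0.03869397670321307 0.0 [-0.4035  0.766  -0.1879] [-16.5726  17.658   46.2145 118.6124 -16.6335  50.1084  39.1106]
shift mm [ 0.0791 -0.5478  1.372 ] turn 0.019036104742056636
```

View pics/w2.png

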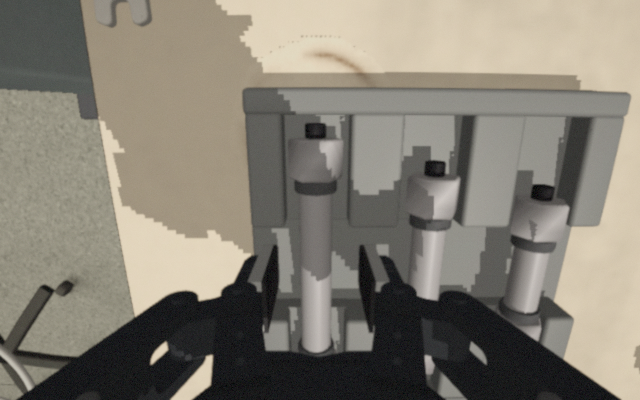

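The column at column 316 sits midway between the fingers at 275 and 362, so I grip it.

Request:
{"method": "play_rows", "body": {"plan": [[0,0,1,0,0.8],[0,0,1,0,1],[0,0,1,0,1],[0,0,1,0,1],[0,0,1,0,1],[0,0,1,0,1],[0,0,1,0,1],[0,0,1,0,1]]}}

```text
time_s: 3.87
ee_pos: [0.4414, -0.2323, 0.1814]
ee_rot: [179.9, -0.0, 90.0]
contact_force: [-1.4, 1.2, 6.2]
gripper_width: 0.0119
finger_force: 58.5
```

Request:
{"method": "play_rows", "body": {"plan": [[0,0,-4,0,1],[0,0,-8,0,1],[0,0,-14,0,1],[0,0,-22,0,1],[0,0,-30,0,1],[0,0,-45,0,1],[0,0,-60,0,1],[0,0,-60,0,1],[0,0,-60,0,1]]}}

```text
time_s: 4.62
ee_pos: [0.4414, -0.2323, 0.2417]
ee_rot: [179.8, -0.0, 90.0]
contact_force: [0.3, 0.7, -1.4]
gripper_width: 0.0114
finger_force: 58.5
```

```bash
python3 st.py 0.45 -0.232 0.47 100
python3 - <<'E'
from h import *
cv2.imwrite('pics/w3.png',optics.snapshot('wrist'))
E
```

```text
4.6167 [ 0.4414 -0.2323  0.2417] [179.8444  -0.0079  90.0125] 0.011419273012690304 58.531524538993835 [ 0.2591  0.7016 -1.4218] [-20.1969  11.1656  49.1009 116.3629 -10.1996  56.5598  34.0164]
shift mm [   0.2987    9.1836 -228.3247] turn -9.987459804399222
```

View pics/w3.png

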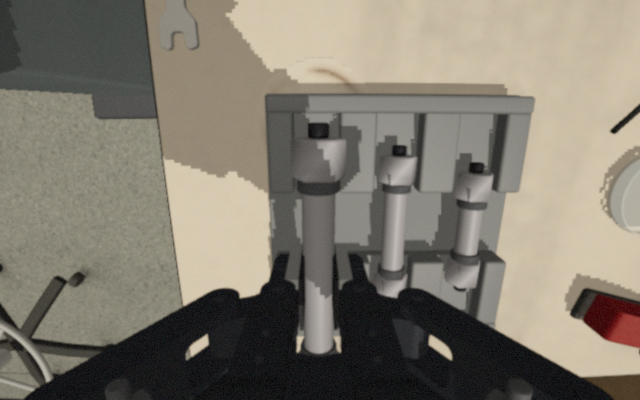

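The column is held level: its tip stays at (318,125), as it was before lifting. I raise it and move beside the heater for a look.

Request:
{"method": "play_rows", "body": {"plan": [[0,2,-35,0,1],[0,4,-70,0,1],[10,8,-105,-1,1],[30,12,-140,-3,1],[60,16,-175,-5,1],[95,20,-200,-7,1],[130,24,-200,-9,1],[165,28,-200,-11,1],[200,29,-200,-11,1],[232,29,-200,-11,1]]}}

```text
time_s: 5.5
ee_pos: [0.4697, 0.0023, 0.4398]
ee_rot: [-179.9, -0.0, 101.1]
contact_force: [0.5, 0.4, -2.5]
gripper_width: 0.0117
finger_force: 58.7
```

Request:
{"method": "play_rows", "body": {"plan": [[0,0,0,0,1],[0,0,0,0,1],[0,0,0,0,1]]}}

```text
time_s: 5.75
ee_pos: [0.4699, -0.0006, 0.4398]
ee_rot: [-179.9, 0.0, 101.0]
contact_force: [-0.2, -0.9, -1.5]
gripper_width: 0.0119
finger_force: 58.7
```

Run:
```python
from h import *
import pickle
s=status.read_state(); im=optics.snapshot('wrist'); cv2.imwrite('pics/w4.png',im); pickle.dump(s,open('w4.pkl','wb')); print(s['ee_pos'],s['ee_rot'],s['gripper_width'],s['q'])
```

```text
[ 0.46993172 -0.0005615   0.43980751] [-1.79895979e+02  4.42284396e-02  1.00988579e+02] 0.011925284435267965 [-38.36990113  -6.7358544   32.72697105 105.46349388   3.74235126
  80.33080863   4.5295629 ]
```

View pics/w4.png

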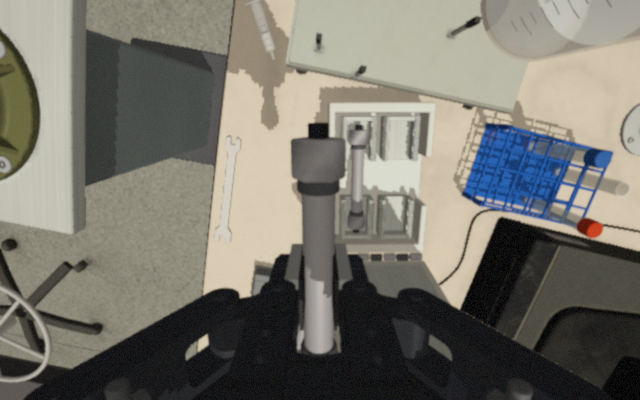

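The heater spans about (330,103) to (430,255). The used column is at (358,127)–(356,230), and the free channel is at column 397. I'll enlarge that area.

Run:
```python
import cv2
im=cv2.imread('pics/w4.png')[95:270,322:442]
cv2.imwrite('pics/w4z.png',cv2.resize(im,(600*120//175,600),interpolation=cv2.INTER_CUBIC)) if 0 else cv2.imwrite('pics/w4z.png',cv2.resize(im,None,fx=3.4,fy=3.4,interpolation=cv2.INTER_CUBIC))
```

```text
(no output)
```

View pics/w4z.png

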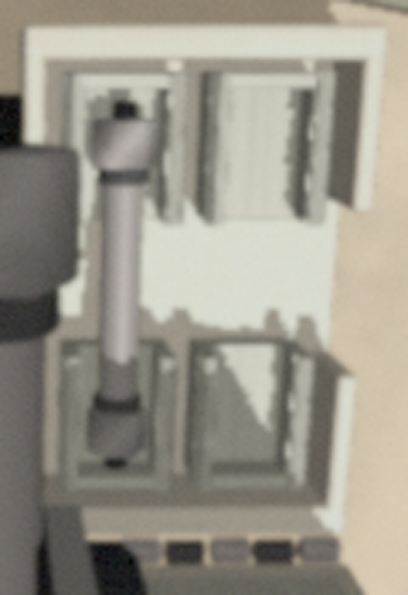

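```bash
cat > m.py <<'E'
from h import *
import pickle
np.set_printoptions(precision=4,suppress=True)
s=pickle.load(open('w4.pkl','rb')); c=cam('wrist',s); f=lambda u:(np.array(u)+.5)/3.4-.5+[322,95]
P=lambda u,z:ray(c,f(u),z)
top=P([[27,25],[385,25]],.048); right=P([[385,25],[372,210],[352,375],[341,532]],.048)
print('top',top,'\nright',right)
fl=P([[215,150],[290,150]],.024); print('floor',fl,fl.mean(0))
fe=P([[250,77],[240,463]],.024); print('floor ends',fe,fe.mean(0))
us=P([[124,100],[116,466]],.0335); print('used',us,us.mean(0))
a=lambda v:np.degrees(np.arctan2(-v[0],v[1]))
print('yaw right',a(right[0]-right[-1]),'top',a(np.array([-(top[1]-top[0])[1],(top[1]-top[0])[0]])),'used',a(us[0]-us[1]))
E
python3 m.py
```

```text
top [[0.466  0.0777 0.048 ]
 [0.5774 0.1    0.048 ]] 
right [[ 0.5774  0.1     0.048 ]
 [ 0.5898  0.0425  0.048 ]
 [ 0.5993 -0.0136  0.048 ]
 [ 0.6122 -0.0712  0.048 ]]
floor [[0.539  0.0502 0.024 ]
 [0.5646 0.0554 0.024 ]] [0.5518 0.0528 0.024 ]
floor ends [[ 0.5447  0.0765  0.024 ]
 [ 0.577  -0.0605  0.024 ]] [0.5609 0.008  0.024 ]
used [[ 0.5031  0.0607  0.0335]
 [ 0.5296 -0.0672  0.0335]] [ 0.5163 -0.0032  0.0335]
yaw right 11.500489197860711 top 11.345439777422465 used 11.718490036197913
```

The heater yaw is 11.5° from three agreeing estimates, and the seat is near (0.5615,0.0075). I move over it and descend.

```bash
python3 st.py 0.5615 0.0075 0.44 101.5
```

```text
5.8 [ 0.47   -0.0013  0.44  ] [-179.9276    0.0298  100.8983] 0.01202500589655481 58.70869159698486 [-0.025  -0.2185 -1.4746] [-38.3363  -6.7543  32.7751 105.4469   3.7398  80.3297   4.5222]
shift mm [-8.6935 91.5205 -0.0663] turn -0.6017218857279545
```

Request:
{"method": "play_rows", "body": {"plan": [[-3,30,0,-0.6,1],[-6,60,0,-0.6,1],[-9,85,0,-0.6,1],[-9,91.5,20,-0.6,1],[-9,91.5,50,-0.6,1],[-9,91.5,80,-0.6,1],[-9,91.5,110,-0.6,1],[-9,91.5,140,-0.6,1],[-9,91.5,140,-0.6,1],[-9,91.5,140,-0.6,1]]}}

```text
time_s: 6.63
ee_pos: [0.561, 0.0071, 0.2997]
ee_rot: [-179.8, 0.0, 101.5]
contact_force: [0.3, -0.2, -0.2]
gripper_width: 0.0115
finger_force: 59.0
```

```bash
python3 st.py 0.5615 0.0075 0.196 101.5
python3 - <<'E'
from h import *
import pickle
s=status.read_state(); im=optics.snapshot('wrist'); cv2.imwrite('pics/w5.png',im); pickle.dump(s,open('w5.pkl','wb'))
E
```

```text
6.6333 [0.561  0.0071 0.2997] [-179.7909    0.0394  101.4582] 0.011502290081681667 58.95835518836975 [ 0.2591 -0.1676 -0.1807] [-34.8637  13.5738  35.7922 104.5036  -8.6313  64.8662  15.3362]
shift mm [  0.3429   0.9429 103.6818] turn -0.04183266976995981
```

View pics/w5.png

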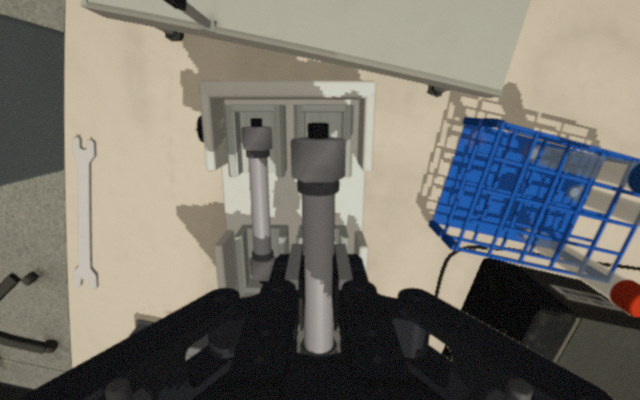

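The housing's end edge runs (203,83)–(375,83) and the held column's tip is at (318,125). I use this closer view to refine the seat and the column's offset in the hand.

Run:
```python
from h import *
import pickle
np.set_printoptions(precision=4,suppress=True)
s=pickle.load(open('w5.pkl','rb')); c=cam('wrist',s); im=cv2.imread('pics/w5.png'); g=cv2.cvtColor(im,cv2.COLOR_BGR2GRAY)
print('row110',g[110,196:240],g[110,340:385]); print('col290',g[74:112,290]); print('colR',g[120:140,318]); print('row220',g[220,296:342])
yw=np.radians(11.5); X=np.array([np.cos(yw),np.sin(yw),0]); Y=np.array([-X[1],X[0],0])
t=ray(c,[[203,83],[375,83]],.048); m=t.mean(0); print(t,np.linalg.norm(t[1]-t[0]),'seat',(m-.088*Y+.024*X)[:2])
us=ray(c,[[257,119],[262,281]],.0335); print('used',us,us.mean(0),'seat by used',us.mean(0)+.048*X)
w=ray(c,[[290,83],[204.5,110],[373.5,110]],.048);print('wall',w,(w[1]+w[2])/2)
h=ray(c,[[318.5,124],[318.5,220]],s['ee_pos'][2]-.160); print('held',h,'tip-TCP in X,Y',(h-s['ee_pos'])@np.c_[X,Y]*1e3)
```

```text
row110 [142 142 140 134 129 130 133 135 138 138 138 137 131 124 110  96  89  89
  88  86  88  85  84  87  87  87  92  89  93 100 105 111 111 111 116 112
 113 113 116 115 118 117 119 118] [120 119 120 118 116 114 112 111 112 111 106  98 100 112 128 136 140 136
 123 102  87  85  85  93 123 156 179 193 199 201 201 202 195 191 182 180
 184 184 183 186 183 183 183 183 182]
col290 [121 122 123 120 121 125 124 130 135 137 138 140 138 138 139 138 136 137
 136 136 133 124 115 100  91 110 130 136 136 137 136 138 138 138 136 136
 138 138]
colR [117 111  88  46  22  22  21  15  19  20  21  19  19  13  16  11  17  22
  33  59]
row220 [134 135 137 134 133 118  95  84  82  85  90  92  92  95  97  98  99  98
  99  98 101 100 103  98  99 100  96  97  97  94  97  94  95  88  87  86
  86  83 100 121 134 136 138 137 141 148]
[[0.4689 0.0768 0.048 ]
 [0.5788 0.0989 0.048 ]] 0.11206458194496888 seat [0.5649 0.0064]
used [[ 0.5046  0.0601  0.0335]
 [ 0.5278 -0.0669  0.0335]] [ 0.5162 -0.0034  0.0335] seat by used [0.5632 0.0062 0.0335]
wall [[0.5248 0.0878 0.048 ]
 [0.4718 0.06   0.048 ]
 [0.582  0.0822 0.048 ]] [0.5269 0.0711 0.048 ]
held [[0.5477 0.0698 0.1397]
 [0.5557 0.0308 0.1397]] tip-TCP in X,Y [[-0.5218 64.0402]
 [-0.4837 24.247 ]]
```

Run:
```python
import cv2,numpy as np
np.set_printoptions(linewidth=150)
im=cv2.imread('pics/w5.png'); g=cv2.cvtColor(im,cv2.COLOR_BGR2GRAY)
for v in (113,128,255): print(v); print(g[v-1:v+2,210:365].mean(0).astype(int))
cv2.imwrite('pics/w5z.png',cv2.resize(im[75:300,195:385],None,fx=2.6,fy=2.6,interpolation=cv2.INTER_CUBIC))
```

```text
113
[116  97  87  85  85  85  85  85  84  84  84  86  87  87  92  97 106 110 111 111 111 115 117 117 100  84  76  77  81  95 114 121 122 120 118 117 118
 117 119 120 120 120 118 116 116 117 116 119 120 119 119 119 118 119 121 120 121 120 121 119 117 117 114 112 110 111 112 114 111 103  97  93  91  88
  82 100 124 135 137 137 137 137 134 122 105  95  97 106 110 113 111 113 113 106  99 108 117 120 120 119 117 116 116 117 117 119 118 116 115 114 114
 116 116 117 118 116 117 117 117 117 117 117 118 117 118 117 116 117 113 115 114 105  95  97 109 112 110 112 112 111 105  98  98 113 130 138 140 136
 124 103  91  85  86  97 124]
128
[129 117 101  90  86  86  85  86  86  86  87  86  86  86  88  90  95 106 111 110 113 113 114 120 118 100  80  74  73  78  93  92  79  75  76  78  83
  85  84  84  87  85  83  82  81  82  86  88  87  90  93  93  95  94  93  90  86  85  85  82  88  96 109 115 109 110 112 113 113 109  98  93  91  88
  83  92 118 134 138 140 139 139 135 127 106  95  98 104 108 113 113 116 117 113 104 110 111  86  42  12  13   7  12  17  14  15  14  12  18  22  15
  15  14  19  17  15  15  29  67 102 118 123 124 124 121 122 122 120 120 119 115 102  93 105 113 113 112 112 113 109 101  96 107 124 136 138 137 128
 111  91  87  87  89 111 145]
255
[123 124 122 122 124 130 135 137 136 137 133 127 119 100  88  86  85  86  86  86  84  86  85  88  89  95 103 109 112 113 114 116 120 113  88  76  74
  82 100 116 117 102  66  45  43  50  55  57  65  64  69  69  68  65  62  59  58  51  49  40  40  36  45  68  97 110 111 101  83  63  41  33  31  31
  27  32  24  27  41  57  73  76  76  78  75  76  73  76  76  74  64  44  33  49  67  82  88  90  91  91  94  96  96  96  99 100  99  98  99  99 100
 100  97  98  97  97  94  92  92  89  87  81  69  46  29  35  55  70  75  76  76  74  77  75  75  74  73  67  51  43  40  39  38  32  29  26  32  44
  84 132 169 190 199 202 203]
```

View pics/w5z.png

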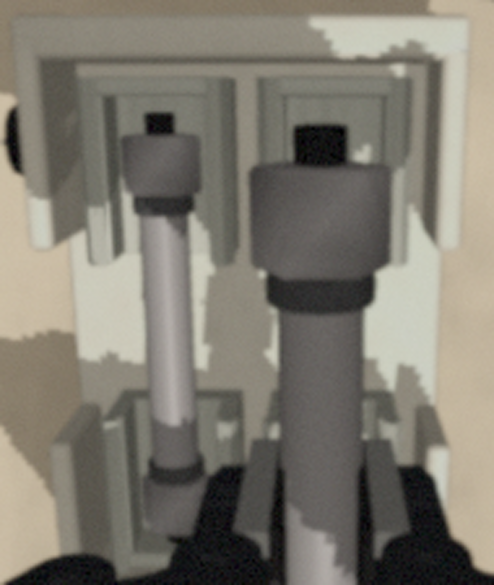

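Run:
```python
from h import *
import pickle
np.set_printoptions(precision=4,suppress=True)
s=pickle.load(open('w5.pkl','rb')); c=cam('wrist',s)
yw=np.radians(11.5); X=np.array([np.cos(yw),np.sin(yw),0]); Y=np.array([-X[1],X[0],0]); ref=np.array([.5615,.0075,0])
L=lambda p,z:print(z,1e3*(ray(c,p,z)-ref)@np.c_[X,Y])
L([[295,113],[351.5,113]],.042); L([[304,113],[342,113]],.024); L([[304,113],[342,113]],.042)
t=ray(c,[[199.3,81.5],[374.5,80.5]],.048); m=t.mean(0); print(t,'seat',(m-.088*Y+.024*X)[:2], 1e3*((m-.088*Y+.024*X)-ref)@np.c_[X,Y])
L([[300,112],[345,110]],.024)
```

```text
0.042 [[-17.5134  67.0513]
 [ 20.9901  67.0932]]
0.024 [[-12.2311  66.8826]
 [ 15.7092  66.9126]]
0.042 [[-11.3753  67.0482]
 [ 14.517   67.0759]]
[[0.4664 0.0772 0.048 ]
 [0.5781 0.1003 0.048 ]] seat [0.5633 0.0073] [ 1.766  -0.5373]
0.024 [[-15.1646  67.5959]
 [ 17.868   69.0504]]
```

The closer view puts the seat about 1.7 mm further across, so I aim the TCP at (0.5635,0.0079) and lower slowly.

```bash
python3 st.py 0.5635 0.0079 0.196 101.5
```

```text
6.6833 [0.5619 0.0073 0.3016] [179.9791   0.0406 101.4865] 0.011729817830462692 58.95782232284546 [ 0.2287  0.581  -1.1301] [-34.8826  13.479   35.8023 104.3639  -8.6239  64.8575  15.3333]
shift mm [  0.3596   1.6042 105.5839] turn -0.013519634131071712
```

Request:
{"method": "play_rows", "body": {"plan": [[0.3,2,20,0,1],[0.3,2,40,0,1],[0.3,2,60,0,1],[0.3,2,75,0,1],[0.3,2,85,0,1],[0.3,2,92,0,1],[0.3,2,97,0,1],[0.3,2,101,0,1],[0.3,2,103,0,1],[0.3,2,103,0,1]]}}

```text
time_s: 7.52
ee_pos: [0.5637, 0.0092, 0.198]
ee_rot: [180.0, -0.0, 101.6]
contact_force: [0.1, -0.5, -0.9]
gripper_width: 0.0119
finger_force: 59.0
```

Request:
{"method": "play_rows", "body": {"plan": [[0,0,1,0,1],[0,0,1.5,0,1],[0,0,2,0,1],[0,0,2.5,0,1],[0,0,3,0,1],[0,0,3,0,1]]}}

```text
time_s: 8.02
ee_pos: [0.5635, 0.0091, 0.1947]
ee_rot: [180.0, -0.0, 101.6]
contact_force: [-0.4, 0.1, -1.4]
gripper_width: 0.0122
finger_force: 59.0
```

Request:
{"method": "play_rows", "body": {"plan": [[-0.7,0,0.5,0,1],[-0.7,0,1,0,1],[-0.7,0,1.5,0,1],[-0.7,0,1.5,0,1],[-0.7,0,1.5,0,1]]}}

```text
time_s: 8.43
ee_pos: [0.5637, 0.0083, 0.1935]
ee_rot: [180.0, -0.0, 101.6]
contact_force: [-1.0, -0.6, 1.8]
gripper_width: 0.0114
finger_force: 59.2
```

The vertical force went from -1.4 to +1.8 N, so the column is on the channel floor. I release gently.

Request:
{"method": "play_rows", "body": {"plan": [[0,0,0.3,0,0.85],[0,0,0,0,0.75],[0,0,0,0,0.65],[0,0,0,0,0.57],[0,0,0,0,0.55],[0,0,0,0,0.55],[0,0,0,0,0.55],[0,0,0,0,0.55]]}}

```text
time_s: 9.1
ee_pos: [0.5636, 0.0085, 0.1932]
ee_rot: [180.0, -0.0, 101.6]
contact_force: [-0.3, -0.4, 0.2]
gripper_width: 0.0383
finger_force: 0.0
```

Request:
{"method": "play_rows", "body": {"plan": [[0,0,-8,0,0.55],[0,0,-20,0,0.55],[0,0,-40,0,0.55],[0,0,-65,0,0.55],[0,0,-95,0,0.55],[0,0,-120,0,0.55],[0,0,-120,0,0.55],[0,0,-120,0,0.55]]}}

```text
time_s: 9.77
ee_pos: [0.5643, 0.0082, 0.316]
ee_rot: [179.7, -0.0, 101.6]
contact_force: [-0.7, 0.9, -0.2]
gripper_width: 0.0387
finger_force: 0.0
```

Run:
```python
from h import *
import pickle
s=status.read_state(); im=optics.snapshot('wrist'); cv2.imwrite('pics/w6.png',im); pickle.dump(s,open('w6.pkl','wb')); print(s['ee_pos'],s['ee_rot'],s['gripper_width'],s['finger_force'])
```

```text
[0.5643103  0.00819942 0.31604801] [ 1.79708450e+02 -2.84645939e-02  1.01583570e+02] 0.038705380027719276 0.0
```

View pics/w6.png

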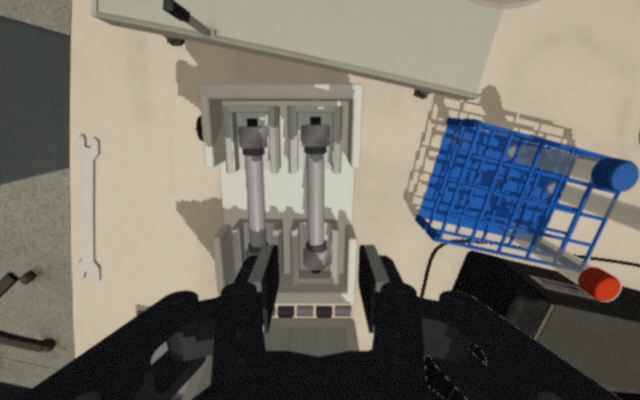

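The column lies seated at (316,117)–(317,272), centred between the channel walls and parallel to the used one. Now the lid: I'll check the seat numerically, then rise, pass over the lid with closed fingers and come down behind it.

Run:
```python
from h import *
import pickle
np.set_printoptions(precision=4,suppress=True)
s=pickle.load(open('w6.pkl','rb')); c=cam('wrist',s)
yw=np.radians(11.5); X=np.array([np.cos(yw),np.sin(yw),0]); Y=np.array([-X[1],X[0],0]); ref=np.array([.5632,.0075,0])
for n,p in(('new',[[315.5,117],[317,272]]),):
    r=ray(c,p,.0335); print(n,1e3*(r-ref)@np.c_[X,Y],'angle',np.arctan2(-(r[0]-r[1])[0],(r[0]-r[1])[1])*57.3)
```

```text
new [[  0.2515  64.9495]
 [  1.6326 -65.3952]] angle 12.107943650508616
```

Request:
{"method": "play_rows", "body": {"plan": [[0,0,-30,0,0.7],[0,0,-60,0,0.8],[0,0,-90,0,0.9],[0,0,-115,0,1],[-20,-3,-120,0,1],[-55,-9,-120,0,1],[-90,-15,-120,0,1],[-125,-20,-120,0,1],[-150,-24,-120,0,1],[-168,-24,-120,0,1]]}}

```text
time_s: 10.65
ee_pos: [0.5725, -0.1647, 0.4322]
ee_rot: [-179.8, 0.0, 101.3]
contact_force: [-0.6, -0.1, 0.8]
gripper_width: 0.0001
finger_force: 0.0
```

Request:
{"method": "play_rows", "body": {"plan": [[0,0,0,0,1],[0,0,0,0,1]]}}

```text
time_s: 10.82
ee_pos: [0.5734, -0.1619, 0.4319]
ee_rot: [-179.9, -0.0, 101.4]
contact_force: [-0.0, 0.7, -0.4]
gripper_width: 0.0002
finger_force: 0.0
```

Run:
```python
from h import *
import pickle
np.set_printoptions(precision=4,suppress=True,linewidth=150)
s=status.read_state(); im=optics.snapshot('wrist'); cv2.imwrite('pics/w7.png',im); print(s['ee_pos'],s['ee_rot'],s['q'])
c=cam('wrist',s); yw=np.radians(11.5); X=np.array([np.cos(yw),np.sin(yw),0]); Y=np.array([-X[1],X[0],0]); H=np.array([.5575,-.085,.051])
for th in(1.6,1.67,1.75):
  P=[H+.1785*(np.cos(th)*Y+[0,0,np.sin(th)])+d*(-np.sin(th)*Y+[0,0,np.cos(th)])+x*X for d in(.001,.012) for x in(-.057,0,.057)]
  print(th,proj(c,P).round(0).tolist())
g=cv2.cvtColor(im,cv2.COLOR_BGR2GRAY)
for u in (280,360): print(u,g[0:200:4,u])
```

```text
[ 0.5734 -0.1619  0.4319] [-179.8565   -0.0269  101.4313] [-23.3546  13.3194  43.4052  90.2345  -9.1918  80.2691  32.2912]
1.6 [[208.0, 105.0], [319.0, 104.0], [430.0, 105.0], [210.0, 127.0], [319.0, 126.0], [427.0, 127.0]]
1.67 [[211.0, 129.0], [319.0, 129.0], [427.0, 130.0], [213.0, 150.0], [319.0, 150.0], [424.0, 150.0]]
1.75 [[214.0, 156.0], [319.0, 155.0], [423.0, 156.0], [217.0, 174.0], [319.0, 174.0], [421.0, 175.0]]
280 [221 221 221 220 221 222 219 209 155 135 133 134 134 134 134 135 133 136 135 136 136 121 153 159 157 137 111 110 145 138  85  28  23  34 168 207 208
 153 124  90 151 146 154 155 153 153 139  90  79 128]
360 [220 221 223 225 224 223 223 221 185 175 166 170 176 173 173 171 168 162 163 168 169 152 156 165 161 116 107 106 143 151 112  38  50  49 160 208 205
 208 208 208 208 210 210 209 210 207 159 202 213 212]
```

The lid's edge shows at rows 112–135 in the wrist image, so the lid stands at about 1.625 rad. I'll tabulate the arc for the push.

Run:
```python
import numpy as np
r=150; p=None
for i,th in enumerate(np.r_[1.6:0.3:-0.06,0.3:-.02:-.03]):
    sx=r*np.cos(th)-12*np.sin(th)-11+78.6; dz=431.9-173-(51+r*np.sin(th)+12*np.cos(th))
    print(i,round(th,2),round(sx,1),round(dz,1))
```

```text
0 1.6 51.2 58.3
1 1.54 60.2 57.6
2 1.48 69.3 57.4
3 1.42 78.3 57.8
4 1.36 87.3 58.7
5 1.3 96.2 60.2
6 1.24 105.0 62.1
7 1.18 113.6 64.6
8 1.12 122.2 67.7
9 1.06 130.5 71.2
10 1.0 138.5 75.2
11 0.94 146.4 79.7
12 0.88 153.9 84.6
13 0.82 161.2 90.0
14 0.76 168.1 95.9
15 0.7 174.6 102.1
16 0.64 180.7 108.7
17 0.58 186.5 115.7
18 0.52 191.8 123.0
19 0.46 196.7 130.6
20 0.4 201.1 138.4
21 0.34 205.0 146.6
22 0.3 207.4 152.1
23 0.27 209.0 156.3
24 0.24 210.4 160.6
25 0.21 211.8 164.9
26 0.18 213.0 169.2
27 0.15 214.1 173.6
28 0.12 215.1 178.0
29 0.09 215.9 182.5
30 0.06 216.6 186.9
31 0.03 217.2 191.4
32 0.0 217.6 195.9
```

Request:
{"method": "play_rows", "body": {"plan": [[0,0,20,0,1],[0,0,40,0,1],[0,0,54,0,1],[8,0,54,0,1],[16,0,54,0,1],[24,0,54,0,1],[30,0,54,0,1],[36,0,54,0,1],[42,0,54,0,1],[48,0,54,0,1]]}}

```text
time_s: 11.7
ee_pos: [0.5643, -0.1136, 0.38]
ee_rot: [179.9, 0.0, 101.6]
contact_force: [1.0, -1.8, 0.4]
gripper_width: -0.0002
finger_force: 0.9
```

Contact is just beginning, so I follow the arc.

Request:
{"method": "play_rows", "body": {"plan": [[6,0,3,0,1],[12,0,3.5,0,1],[21,0,3.5,0,1],[30,0,4,0,1],[39,0,5,0,1],[48,0,6,0,1],[57,0,8,0,1],[66,0,11,0,1],[74,0,14,0,1],[82,0,17,0,1]]}}

```text
time_s: 12.53
ee_pos: [0.5475, -0.0325, 0.3619]
ee_rot: [180.0, -0.0, 101.6]
contact_force: [1.3, -1.2, -0.0]
gripper_width: 0.0001
finger_force: 0.6
```

Request:
{"method": "play_rows", "body": {"plan": [[8.5,0,4,0,1],[16,0,9,0,1],[24,0,14,0,1],[31,0,19,0,1],[38,0,25,0,1],[44.5,0,31,0,1],[51,0,38,0,1],[56.5,0,45,0,1],[62,0,52,0,1],[66.5,0,60,0,1]]}}

```text
time_s: 13.37
ee_pos: [0.5342, 0.0322, 0.3015]
ee_rot: [-180.0, -0.0, 101.6]
contact_force: [-0.4, -0.2, 0.1]
gripper_width: -0.0
finger_force: 0.4
```

Request:
{"method": "play_rows", "body": {"plan": [[4.5,0,7.5,0,1],[8.5,0,15.5,0,1],[11,0,21,0,1],[12.5,0,25,0,1],[14,0,29.5,0,1],[15.5,0,34,0,1],[16.5,0,38,0,1],[17.5,0,42.5,0,1],[18.5,0,47,0,1],[19.5,0,51,0,1]]}}

```text
time_s: 14.2
ee_pos: [0.5305, 0.0506, 0.2509]
ee_rot: [180.0, 0.0, 101.6]
contact_force: [-0.8, -1.1, 0.8]
gripper_width: 0.0001
finger_force: 0.2
```

Request:
{"method": "play_rows", "body": {"plan": [[0,0,3,0,1],[0,0,6,0,1],[0,0,9,0,1],[0,0,11,0,1],[0,0,13,0,1],[0,0,14,0,1],[0,0,15,0,1],[0,0,15,0,1]]}}

```text
time_s: 14.87
ee_pos: [0.5305, 0.0506, 0.2365]
ee_rot: [-180.0, -0.0, 101.6]
contact_force: [-1.5, 0.6, 2.2]
gripper_width: 0.0002
finger_force: 1.4
```

Request:
{"method": "play_rows", "body": {"plan": [[0,0,1,0,1],[0,0,2,0,1],[0,0,3,0,1],[0,0,3,0,1],[0,0,3,0,1]]}}

```text
time_s: 15.28
ee_pos: [0.5308, 0.0503, 0.2362]
ee_rot: [-180.0, -0.1, 101.6]
contact_force: [-9.4, -0.6, 23.6]
gripper_width: -0.0002
finger_force: 11.9
```

The lid is on a hard stop at 23.6 N, with the tips at 63 mm above the bench, which is the closed height. I retreat and check.

Request:
{"method": "play_rows", "body": {"plan": [[0,0,-5,0,1],[0,0,-20,0,1],[-10,0,-50,0,1],[-30,0,-85,0,1],[-55,0,-120,0,1],[-80,0,-150,0,1],[-90,0,-170,0,1],[-90,0,-170,0,1],[-90,0,-170,0,1]]}}

```text
time_s: 16.03
ee_pos: [0.5488, -0.0385, 0.4043]
ee_rot: [179.8, -0.0, 101.5]
contact_force: [0.1, 0.0, -0.4]
gripper_width: -0.0002
finger_force: 0.0
```

```bash
python3 st.py
python3 - <<'E'
from h import *
np.set_printoptions(precision=1,suppress=True)
# lid free edge: find white plate's far (+y) edge in the top view, compare with the closed lid's predicted outline
im=optics.snapshot('top'); cv2.imwrite('pics/top9.png',im); a=cv2.imread('pics/top0.png')
yw=np.radians(11.5); X=np.array([np.cos(yw),np.sin(yw),0]); Y=np.array([-X[1],X[0],0]); H=np.array([.5575,-.085,.051]); c=cam('top')
for th in(0,.1): print(th,proj(c,[H+y*(np.cos(th)*Y+[0,0,np.sin(th)])+.012*(-np.sin(th)*Y+[0,0,np.cos(th)])+x*X for x,y in((-.057,.1785),(.057,.1785),(.057,.0065),(-.057,.0065))]).tolist())
for box in ((365,165,425,225),(220,220,235,236)):
    x0,y0,x1,y1=box; d=cv2.absdiff(im,a)[y0:y1,x0:x1].max(2); print(box,'changed px',int((d>40).sum()))
g=cv2.cvtColor(im,cv2.COLOR_BGR2GRAY); print(g[182,268:292],g[172,268:290])
c2=cam('wrist',status.read_state()); wi=optics.snapshot('wrist'); cv2.imwrite('pics/w9.png',wi)
E
```

```text
16.0333 [ 0.5488 -0.0385  0.4043] [179.8366  -0.0067 101.4837] -0.0001813998380153012 0.0 [ 0.0574  0.021  -0.4318] [-34.7152   6.6405  39.1251  98.879   -4.3681  75.844   16.7638]
0 [[281.7484024080529, 201.21325653784012], [273.9383866443893, 160.15045578371462], [336.2165627956532, 147.7614056847895], [344.7359162486486, 188.6038386935024]]
0.1 [[281.8491958204161, 200.34993849740178], [273.92428777980336, 158.68709403925], [336.66596417178283, 147.62500081883437], [345.194499199667, 188.4846469848455]]
(365, 165, 425, 225) changed px 174
(220, 220, 235, 236) changed px 22
[177 174 150 107  99 104  14  24  24  27 149 224 219 218 223 192 126 133
 112  39  36  46  52  56] [176 169 150 117  93 117 119  90 135 216 217 214 214 214 215 214 213 215
 221 207 125  22]
```

```bash
python3 -c "
from plant import ticket; print(ticket.job_done())"
```

```text
the job is handed in; nothing more can be done
None
```

The job is handed in, with no verdict returned: by my measurements the longest column lies seated in the far (formerly empty) channel, the lid was pushed to its stop at the closed height and the arm is clear, but I viewed 11 pictures (limit 10) and checked the vial only by a pixel comparison.

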